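# Make the kitchen tap safe before the water comes back

### The job

The water is off at the mains, and someone has left the cold valve open. Before it comes back on, push the blue-tipped lever fully shut and push the tap's spout round until its outlet hangs over the middle of the open saucepan, to catch the drips. Work only by pushing with a fingertip: leave the saucepan, teapot, mug and soap bottle standing where they are, and take the hand away at the end.

Things in the scene. Friction and masses are not known exactly. Their poses are not given: they have to be found in the camera images.
- sink: Shallow steel sink tray with a swivel tap, fixed; place and yaw differ. Origin on the counter (z = 0) under the tap's vertical pivot. The tray runs 300 mm to its front (local -x), 60 mm behind, 270 mm to each side; basin floor 4 mm thick; rims and rear tap ledge (local x -60 to +60 mm) 30 mm high. Pillar 36 mm thick, its turning cap 42 mm, ending 250 mm above the counter.
- spout (a joint): Spout angle (rad) about the tap's pivot: 0 points along the sink's local -x, positive turns anticlockwise seen from above; range +-1.3, starts near 0. Level steel arm 24 mm wide, 22 mm tall, centre line 235 mm above the counter, reaching 232 mm from the pivot; an outlet pipe 26 mm thick hangs at 220 mm down to 170 mm height. Friction (0.25 N m) keeps it where it is left.
- outlet (a point): Centre of the spout outlet's lower mouth, 220 mm out from the pivot, 170 mm above the counter; turns with the spout.
- spout_mid (a point): Point on the spout's centre line, 160 mm out from the pivot and 235 mm above the counter: a good place to push, from either side; turns with the spout.
- valve: Separate cold-water valve, an aluminium post fixed on the counter right of the sink; place and yaw differ. Origin on the counter under the lever's vertical axis. Foot 64 mm across, post 44 mm, turning hub 48 mm across, 70 to 104 mm above the counter, blue dot on top. A white line on the counter along its local -x shows where the lever points when shut.
- cold_lever (a joint): Lever angle (rad): 0 fully shut against its stop, lever along the valve's local -x over the white line; positive is open, turned anticlockwise seen from above, to 1.5. Starts well open; push it clockwise to shut. Level steel bar, blue end, 14 mm wide and tall, centre line 90 mm above the counter, reaching 105 mm from the axis. Friction (0.1 N m) keeps it where it is left; no spring.
- lever_tip (a point): Point on the lever's centre line 100 mm out from its axis, 90 mm above the counter; turns with the lever.
- saucepan: Open black saucepan, loose, about 0.9 kg, standing in the basin left or right of the middle, 195 to 245 mm from the tap's pivot; 164 mm across, 85 mm tall, black handle along its local -x to 214 mm from its centre, at most 89 mm above its base. Origin at the centre of its underside. Not to be moved.
- pan_mouth (a point): Centre of the saucepan's open mouth, 85 mm above its underside; inner radius about 78 mm.
- teapot: Round steel teapot with white knob, handle and pouring spout, loose, standing in the basin on the other side; 124 mm across, 128 mm tall, its handle (local -y) and pouring spout (local +y) reach about 115 mm from its centre. Origin at the centre of its underside. Not to be moved.
- mug: Blue ceramic mug, loose, 76 mm across, 85 mm tall, standing behind the valve. Origin at the centre of its underside. Not to be moved.
- soap: Green washing-up-liquid bottle, loose, 60 mm across, 180 mm tall, on the rear ledge of the sink, right of the tap. Origin at the centre of its underside. Not to be moved.
There are look-alikes about, which are no part of the job. Leave any brown, green or purple look-alike of the valve alone.

How it is judged (in metres and radians):
At the end, for the whole second after the job is handed in: The outlet is within 50 mm, seen from above, of the centre of the saucepan's mouth; the cold lever is within 0.1 rad of fully shut; both are at rest; saucepan, teapot, mug and bottle stand upright within 20 mm of where they started (horizontal distance between outlet and pan_mouth below 0.05 m and value of joint cold_lever below 0.1 rad and velocity of joint spout between -0.03 and 0.03 rad/s and velocity of joint cold_lever between -0.03 and 0.03 rad/s and distance of each of saucepan, teapot, mug, soap from where it was at the start of the episode below 0.02 m and angle between each of saucepan, teapot, mug, soap's own z axis and vertical below 0.1 rad and linear speed of each of saucepan, teapot, mug, soap below 0.02 m/s); the robot touches nothing.
It fails at once if the saucepan is lifted, carried, tipped or knocked away (more than 30 mm or 0.3 rad) (distance of saucepan from where it was at the start of the episode above 0.03 m or angle between saucepan's own z axis and vertical above 0.3 rad).
It fails at once if the teapot is lifted, carried, tipped or knocked away (more than 30 mm or 0.3 rad) (distance of teapot from where it was at the start of the episode above 0.03 m or angle between teapot's own z axis and vertical above 0.3 rad).
It fails at once if the mug is lifted, carried, tipped or knocked away (more than 30 mm or 0.3 rad) (distance of mug from where it was at the start of the episode above 0.03 m or angle between mug's own z axis and vertical above 0.3 rad).
It fails at once if the soap bottle is lifted, carried, tipped or knocked away (more than 30 mm or 0.3 rad) (distance of soap from where it was at the start of the episode above 0.03 m or angle between soap's own z axis and vertical above 0.3 rad).
It also fails if it takes over 56 s, if anything falls off the work surface, if the arm or the gripper's body presses on something with over 40 N, if the wrist force passes 120 N, or if a joint passes its speed limit or range.

### The arm

A 7-joint arm with a two-finger parallel gripper is mounted at the origin on the work surface. World frame = base frame: x ahead of the robot, y to its left, z up, the work surface at z = 0. Lengths are in m, angles in degrees, forces in N, time in s.
With the tool pointing down it reaches from about 0.425 to 0.875 m from the base axis. Payload 4.7 kg.
Tool frame: the origin (TCP) lies at the centre of the arm's flange, where the gripper is bolted on; the fingertips stand 182 mm ahead of it and the grasp point (between the pads) lies 164 mm ahead of it (env.grip_depth is the distance from the TCP to the grasp point, in m); z points along the fingers, y is the line along which they close (so a half turn about z gives the same grasp; the last joint's range is limited). The gripper opens to 87 mm and grips with 3 to 60 N. Pads are 19 mm wide; open, the fingers measure 117 mm over their backs; the gripper's body (75 mm by 190 mm) begins 51 mm behind the grasp point.
Start: joints at [77.985, 18.392, -4.016, 83.108, 1.295, 78.541, -3.26], TCP at [0.144, -0.634, 0.405] pointing down, gripper open.
Joint ranges: [-163.93, 163.93], [-17.29, 119.83], [-79.2, 71.16], [3.27, 140.29], [-89.18, 269.18], [5.43, 117.66], [-154.24, 154.24]. Speed limits (degrees/s): [147.25, 147.25, 180, 180, 180, 180, 180].

### API

Orientations are given as [roll, pitch, yaw] about the fixed x, y, z axes, in that order (R = Rz(yaw) Ry(pitch) Rx(roll)).
In Python, from cell import env gives the robot as it stands. The module is installed in compiled form; this text tells all that it offers.
- The arm moves only by the tool send_rows, never from a script. Its arguments are lists of equal length, an entry for each row: "xyz": the shift along the tool's x, y, z in m, a list of three; "rotation": the turn, a rotation vector about the tool's x, y, z in rad, a list of three; "jaw": the opening, from 0 (shut) to 1 (fully open). A call has 1 to 20 rows; each row shifts and turns the commanded pose from where the row before left it, along the tool's axes as they then stand; what a row does not reach is not made up. A row lasts 1/10 s, in which the tool goes at most 50 mm and 8.59 degrees, less where a joint would pass 70% of its speed; a pose out of reach is approached as far as the arm can. A call is refused whole if a number of a shift passes 0.05 or a number of a turn 0.15, either way. A call with a gripper value outside its range is refused whole. The fingers move at their own pace and stop on an object; "newtons" is the grip in N (left out, the last holds). Time passes only in rows, so rows that do not move let the fingers close. It gives the time, the measured TCP pose, the force, the opening and the grip force at its end, in the units of the state.
- env.get_obs(): the state, without advancing time (a new reading comes with each control period).
- env.read_camera(name): name is "scene" or "side" or "wrist"; returns a dict with "image" (384x512x3 uint8, blue, green, red), "fx", "fy", "cx", "cy" (pixels), "distortion" ([k1, k2, p1, p2, k3] as OpenCV has them; the pictures are not rectified), "R" (3x3) and "t" (3): a world point X has camera coordinates R X + t. Camera axes: x right, y down, z forward; pixel columns grow to the right and rows downward; lengths in m; the calibration is good to about 2 mm. A picture is of the moment at which its call begins. There is no depth.
- env.sign_off(): hands the job in; it is judged then, once.
The state is a dict: "time_s": time; "qpos": joint angles; "joint_velocities": joint speeds; "effort": joint torques, N m; "tool_pos": TCP position; "tool_rot": TCP orientation; "force": force on the tool from outside, world axes, zero at the start; "wrist_torque": the same for the moment, N m; "grip_width": finger opening in m; "grasp_force": force on a finger pad.
Only numpy, scipy, OpenCV 4.12 (cv2) and the standard library are available. Lean on these libraries where they do the work, as an engineer would, in place of code of your own. Each camera call takes 0.05 s, during which the arm holds its last target. There are 200 camera calls.

## Working session

There is one attempt and no reset: what is moved stays moved. The work goes in short steps, Python scripts to look and compute and a tool call to move; the robot and the scene stay as the last step left them, time stands still between calls to the robot, and variables do not carry over. Pictures are saved under pics/ and viewed, at most 10 in all, crops included, and the job is handed in when it is done.

Besides the shell and the picture viewer there is one more tool, called by a JSON object that holds its "api" and its "payload". send_rows: Moves the arm, as the interface text tells. Its arguments: {"type":"object","properties":{"xyz":{"type":"array"},"rotation":{"type":"array"},"jaw":{"type":"array"},"newtons":{"type":"number"}},"required":["xyz","rotation","jaw"]}

```bash
mkdir -p pics; cat > h.py <<'E'
import numpy as np, cv2
from cell import env
def snap(n,f):
    c=env.read_camera(n); cv2.imwrite(f'pics/{f}.png',c['image']); np.savez(f'pics/{f}.npz',**{k:np.array(v) for k,v in c.items()}); return c
def ray(f,u,v,z):
    c=np.load(f'pics/{f}.npz'); K=np.array([[c['fx'],0,c['cx']],[0,c['fy'],c['cy']],[0,0,1]],float)
    p=cv2.undistortPoints(np.array([[[u,v]]],float),K,c['distortion'].astype(float))[0,0]
    d=c['R'].T@np.array([p[0],p[1],1]); o=-c['R'].T@c['t']; return o+d*(z-o[2])/d[2]
def proj(f,X):
    c=np.load(f'pics/{f}.npz'); K=np.array([[c['fx'],0,c['cx']],[0,c['fy'],c['cy']],[0,0,1]],float)
    return cv2.projectPoints(np.array(X,float).reshape(-1,1,3),cv2.Rodrigues(c['R'])[0],c['t'].astype(float),K,c['distortion'].astype(float))[0][:,0]
E
python3 -c "
from h import *
for n in ['scene','side']:
    c=snap(n,n+'0'); print(n,-c['R'].T@c['t'])
o=env.get_obs();print(o)
a=cv2.imread('pics/scene0.png');b=cv2.imread('pics/side0.png')
"
```

```text
scene [ 1.1504803  -0.54598359  1.25912494]
side [-0.2185175   0.75780604  1.01811026]
{'time_s': 0.1, 'qpos': array([77.98448475, 18.43356848, -4.01730598, 83.16679561,  1.29435638,
       78.54144616, -3.25953894]), 'joint_velocities': array([-0.07299862, -0.01746963,  0.03996365, -0.11019967, -0.07699157,
        0.07865664,  0.07007999]), 'effort': array([-1.56715614e-04, -4.92566121e+01, -4.05678023e-01, -3.13399494e+01,
       -6.40360638e-02,  3.95180297e-02,  1.04259839e-04]), 'tool_pos': array([ 0.14421241, -0.63361265,  0.40379475]), 'tool_rot': array([-1.79903393e+02,  4.26277588e-03,  1.28271052e+01]), 'force': array([ 0.15298522, -0.05099366, -1.05030586]), 'wrist_torque': array([-0.06369203, -0.05562782,  0.02700076]), 'grasp_force': 0.0, 'grip_width': 0.08678375749522212}
```

View pics/scene0.png

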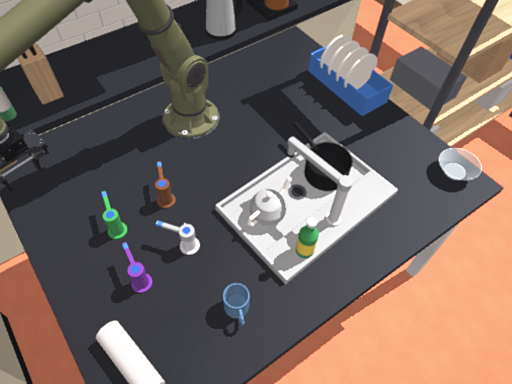

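View pics/side0.png

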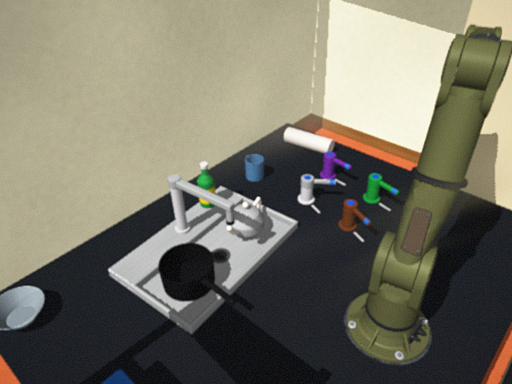

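The scene view shows the silver valve at about (187,237), the tap cap at (345,183), the pan at (327,165), the teapot at (267,205), the soap at (307,240) and the mug at (236,301). The candidate valves are silver (187,237), brown (164,190), green (115,222) and purple (138,275). Silver/aluminium fits the description. I'll confirm it in enlarged crops.

```bash
python3 -c "
from h import *
a=cv2.imread('pics/scene0.png');b=cv2.imread('pics/side0.png')
cv2.imwrite('pics/c1.png',cv2.resize(a[120:320,140:405],None,fx=3,fy=3,interpolation=cv2.INTER_CUBIC)[:600,:795])
cv2.imwrite('pics/c2.png',cv2.resize(b[140:340,105:370],None,fx=3,fy=3,interpolation=cv2.INTER_CUBIC))
"
```

```text
(no output)
```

View pics/c1.png

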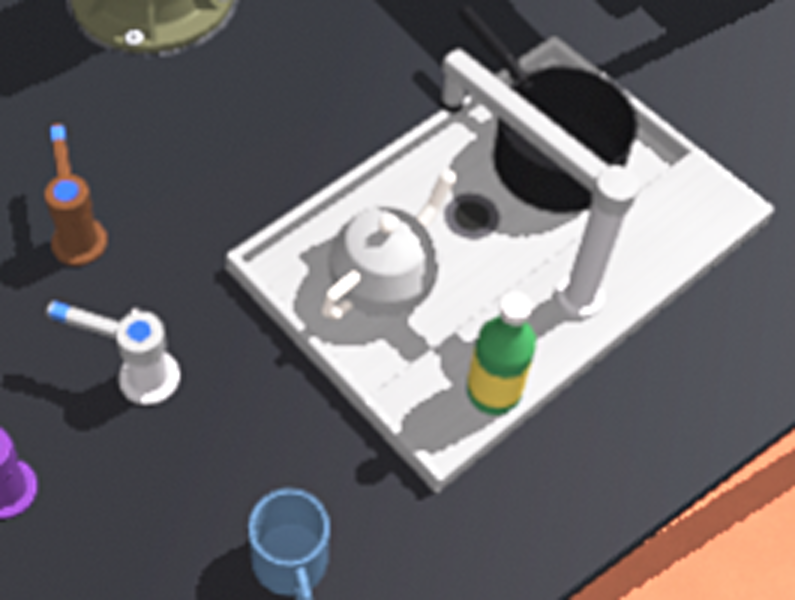

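View pics/c2.png

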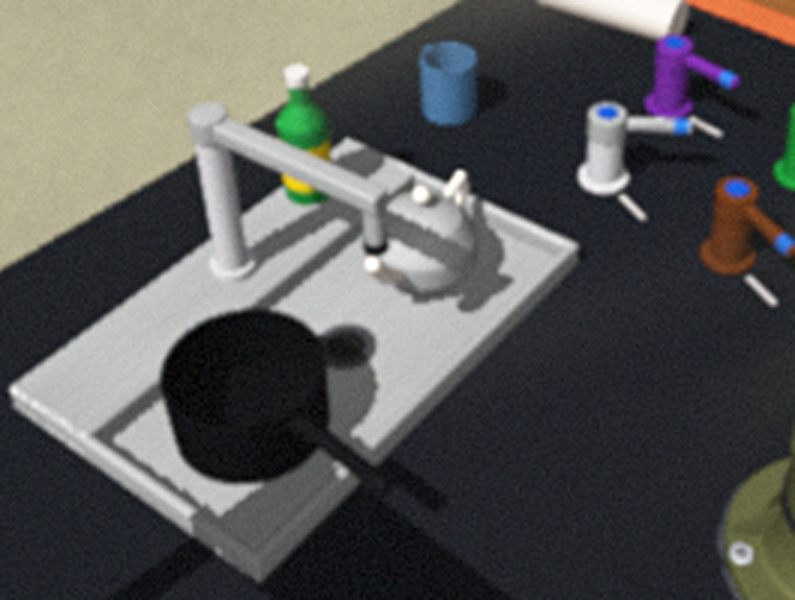

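```bash
cat > m.py <<'E'
from h import *
from scipy.optimize import least_squares
np.set_printoptions(precision=4,suppress=True)
def S(x,y,z): return ray('scene0',x/3+140,y/3+120,z)
def D(x,y,z): return ray('side0',x/3+105,y/3+140,z)
for n,a,b in [('cap',S(617,180,.25),D(209,112,.25)),('spoutend',S(455,55,.246),D(385,193,.246)),('outlet',S(452,104,.17),D(375,245,.17)),
 ('hub',S(139,330,.104),D(608,112,.104)),('tip',S(52,308,.09),D(690,125,.09)),('mug',S(290,528,.085),D(448,50,.085)),('soaptop',S(516,302,.18),D(296,72,.18)),('teaknob',S(381,220,.125),D(421,192,.125))]: print(n,a,b)
print('line',D(620,197,0),D(645,217,0), 'foot',S(149,377,0.003),D(604,180,.003))
for n,q in [('corners',[(232,258),(438,488),(773,208),(553,40)])]: print([S(*p,.03)[:2] for p in q])
print('Dcorn',[D(*p,.03)[:2] for p in [(578,246),(10,392),(348,138),(262,560)]])
t=np.linspace(0,2*np.pi,90)
def ext(c):
    P=[np.c_[c[0]+.082*np.cos(t),c[1]+.082*np.sin(t),0*t+z] for z in (.089,.005)]
    s=[(proj('scene0',p)-[140,120])*3 for p in P]; d=[(proj('side0',p)-[105,140])*3 for p in P]
    return np.array([s[0][:,0].max(),s[0][:,1].min(),s[1][:,1].max(),d[0][:,0].min(),d[0][:,0].max(),d[0][:,1].min(),d[1][:,1].max()])
m=np.array([637,67,212,162,328,310,482])
r=least_squares(lambda c:ext(c)-m,[.6,.1]); print('pan',r.x,r.fun)
E
python3 m.py
```

```text
cap [0.7104 0.1329 0.25  ] [0.7073 0.1336 0.25  ]
spoutend [0.4889 0.1069 0.246 ] [0.4762 0.1062 0.246 ]
outlet [0.4941 0.108  0.17  ] [0.4941 0.1081 0.17  ]
hub [ 0.5085 -0.3077  0.104 ] [ 0.5053 -0.307   0.104 ]
tip [ 0.4255 -0.3663  0.09  ] [ 0.4231 -0.3664  0.09  ]
mug [ 0.7669 -0.2958  0.085 ] [ 0.7714 -0.3055  0.085 ]
soaptop [ 0.7341 -0.0038  0.18  ] [ 0.7768 -0.0439  0.18  ]
teaknob [ 0.5509 -0.0293  0.125 ] [ 0.5557 -0.0235  0.125 ]
line [ 0.4663 -0.2891  0.    ] [ 0.4199 -0.2776  0.    ] foot [ 0.5097 -0.3079  0.003 ] [ 0.5    -0.3006  0.003 ]
[array([ 0.4462, -0.1576]), array([ 0.8001, -0.1367]), array([0.7492, 0.4036]), array([0.3996, 0.367 ])]
Dcorn [array([ 0.43  , -0.1531]), array([0.7375, 0.411 ]), array([ 0.7873, -0.1261]), array([0.3862, 0.3733])]
pan [0.5355 0.2566] [-0.7744 -3.8218  1.1495 -0.575  -0.4874 -4.7209  1.8612]
```

The enlarged crops confirm the silver valve: its hub is at c1 (139,330), with a grey lever, a blue tip and a white line. Both views agree to within a few mm:

| Item | Measured value |
|---|---|
| Tap pivot | (.709,.133) |
| Outlet | (.494,.108), 216 mm from the pivot |
| Pan | (.536,.257), 213 mm from the pivot |
| Valve axis | (.507,-.307) |
| Lever tip direction | 215° |
| Shut line | about 161° |

First I'll close the jaws, square the tool and check that the purple valve is clear.

```bash
python3 -c "
from h import *
print(ray('scene0',136,269,.104),ray('scene0',126,246,.09),ray('scene0',164,183,.104))"
```

```text
[ 0.53777693 -0.49336683  0.104     ] [ 0.44458091 -0.48325842  0.09      ] [ 0.31077776 -0.27720506  0.104     ]
```

{"api": "send_rows", "payload": {"xyz": [[0, 0, 0], [0, 0, 0], [0, 0, 0], [0, 0, 0]], "rotation": [[0, 0, 0.112], [0, 0, 0.112], [0, 0, 0], [0, 0, 0]], "jaw": [0, 0, 0, 0]}}

```text
time_s: 0.5
tool_pos: [0.1443, -0.6337, 0.4044]
tool_rot: [-180.0, 0.0, 0.1]
force: [0.4, 0.4, -0.1]
grip_width: 0.0626
grasp_force: 0.0
```

{"api": "send_rows", "payload": {"xyz": [[0.033, -0.0236, 0], [0.033, -0.0236, 0], [0.033, -0.0236, 0], [0.033, -0.0236, 0], [0.033, -0.0236, 0], [0.033, -0.0236, 0], [0.033, -0.0236, 0], [0.033, -0.0236, 0], [0.033, -0.0236, 0], [0.033, -0.0236, 0], [0, 0, 0], [0, 0, 0]], "rotation": [[0, 0, 0], [0, 0, 0], [0, 0, 0], [0, 0, 0], [0, 0, 0], [0, 0, 0], [0, 0, 0], [0, 0, 0], [0, 0, 0], [0, 0, 0], [0, 0, 0], [0, 0, 0]], "jaw": [0, 0, 0, 0, 0, 0, 0, 0, 0, 0, 0, 0]}}

```text
time_s: 1.7
tool_pos: [0.4752, -0.3968, 0.4045]
tool_rot: [-180.0, 0.0, 0.3]
force: [-0.9, -0.8, -0.3]
grip_width: 0.0001
grasp_force: 0.0
```

{"api": "send_rows", "payload": {"xyz": [[0, 0, 0.03], [0, 0, 0.03], [0, 0, 0.03], [0, 0, 0.03], [0, 0, 0.027], [0, 0, 0], [0, 0, 0]], "rotation": [[0, 0, 0], [0, 0, 0], [0, 0, 0], [0, 0, 0], [0, 0, 0], [0, 0, 0], [0, 0, 0]], "jaw": [0, 0, 0, 0, 0, 0, 0]}}

```text
time_s: 2.4
tool_pos: [0.4733, -0.3991, 0.258]
tool_rot: [180.0, 0.0, -0.1]
force: [1.6, -0.4, -0.1]
grip_width: 0.0003
grasp_force: 0.0
```

```bash
python3 -c "
from h import *
snap('scene','s1');snap('side','d1')
a=cv2.imread('pics/s1.png')[130:330,60:260];b=cv2.imread('pics/d1.png')[110:310,240:440]
cv2.imwrite('pics/c3.png',cv2.resize(np.hstack([a,b]),None,fx=2,fy=2))"
```

```text
(no output)
```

View pics/c3.png

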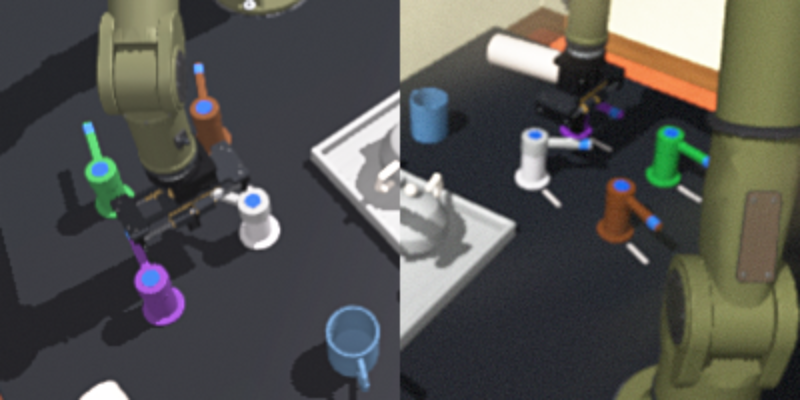

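The hand is on the -y side of the silver lever, at side-half (575,125) of the crop, clear of the purple valve and of the other valves. Pushing clockwise along the arc.

{"api": "send_rows", "payload": {"xyz": [[-0.006, -0.008, 0], [-0.006, -0.008, 0], [-0.005, -0.008, 0], [-0.006, -0.008, 0], [-0.006, -0.008, 0], [-0.006, -0.008, 0], [-0.006, -0.008, 0], [-0.002, -0.008, 0], [-0.002, -0.008, 0], [-0.002, -0.008, 0], [-0.001, -0.008, 0], [0, -0.004, 0], [0, 0, 0]], "rotation": [[0, 0, 0], [0, 0, 0], [0, 0, 0], [0, 0, 0], [0, 0, 0], [0, 0, 0], [0, 0, 0], [0, 0, 0], [0, 0, 0], [0, 0, 0], [0, 0, 0], [0, 0, 0], [0, 0, 0]], "jaw": [0, 0, 0, 0, 0, 0, 0, 0, 0, 0, 0, 0, 0]}}

```text
time_s: 3.8
tool_pos: [0.4263, -0.3049, 0.2576]
tool_rot: [-180.0, 0.0, 0.1]
force: [-1.3, 0.4, 0.3]
grip_width: 0.0005
grasp_force: 0.0
```

{"api": "send_rows", "payload": {"xyz": [[0.001, -0.003, 0], [0.001, -0.003, 0], [0, 0, 0]], "rotation": [[0, 0, 0], [0, 0, 0], [0, 0, 0]], "jaw": [0, 0, 0]}}

```text
time_s: 4.1
tool_pos: [0.4281, -0.2995, 0.2574]
tool_rot: [-180.0, 0.1, 0.0]
force: [-1.0, -0.8, 0.7]
grip_width: 0.0006
grasp_force: 0.4
```

```bash
python3 -c "
from h import *
snap('scene','s2');snap('side','d2')
a=cv2.imread('pics/s2.png')[160:260,130:230];b=cv2.imread('pics/d2.png')[150:250,280:380]
cv2.imwrite('pics/c4.png',cv2.resize(np.hstack([a,b]),None,fx=4,fy=4,interpolation=cv2.INTER_CUBIC))"
```

```text
(no output)
```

View pics/c4.png

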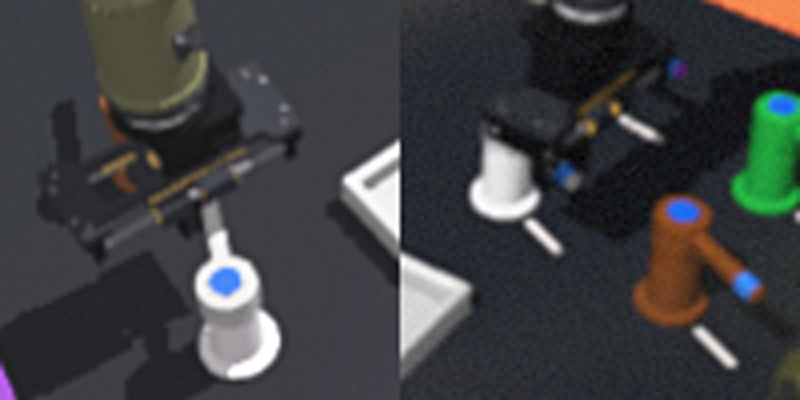

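The lever has swung to near its line, with the blue tip at side (322,193). I'll creep on until the stop pushes back.

{"api": "send_rows", "payload": {"xyz": [[0.001, -0.003, 0], [0.001, -0.003, 0], [0, 0, 0]], "rotation": [[0, 0, 0], [0, 0, 0], [0, 0, 0]], "jaw": [0, 0, 0]}}

```text
time_s: 4.5
tool_pos: [0.4287, -0.2976, 0.2578]
tool_rot: [179.6, 0.1, -0.2]
force: [-4.0, -10.8, -3.2]
grip_width: 0.0006
grasp_force: 5.4
```

```bash
python3 -c "
from h import *
a=ray('side0',307.7,177.3,.104);b=ray('d2',322,193.3,.09);print(a,b,np.degrees(np.arctan2(*(b-a)[1::-1]))%360,np.linalg.norm((b-a)[:2]),env.get_obs()['force'])"
```

```text
[ 0.5052854  -0.30723328  0.104     ] [ 0.41892091 -0.27715805  0.09      ] 160.8000425382377 0.09145132211894016 [ -4.0367008  -10.77145788  -3.21012585]
```

The stop is reached: about 11 N reaction, with the lever at 160.8° against the 161° line. Backing off, rising and crossing to the spout's -y side.

{"api": "send_rows", "payload": {"xyz": [[-0.003, 0.012, 0], [0, 0.015, 0], [0, 0.015, 0], [0, 0, -0.03], [0, 0, -0.04], [0, 0, -0.04], [0, 0, -0.036], [0, 0, 0], [0.0125, -0.039, 0], [0.0125, -0.039, 0], [0.0125, -0.039, 0], [0.0125, -0.039, 0], [0.0125, -0.039, 0], [0.0125, -0.039, 0], [0.0125, -0.039, 0], [0.0125, -0.039, 0], [0.0125, -0.039, 0], [0.0125, -0.03, 0], [0, 0, 0], [0, 0, 0]], "rotation": [[0, 0, 0], [0, 0, 0], [0, 0, 0], [0, 0, 0], [0, 0, 0], [0, 0, 0], [0, 0, 0], [0, 0, 0], [0, 0, 0], [0, 0, 0], [0, 0, 0], [0, 0, 0], [0, 0, 0], [0, 0, 0], [0, 0, 0], [0, 0, 0], [0, 0, 0], [0, 0, 0], [0, 0, 0], [0, 0, 0]], "jaw": [0, 0, 0, 0, 0, 0, 0, 0, 0, 0, 0, 0, 0, 0, 0, 0, 0, 0, 0, 0]}}

```text
time_s: 6.5
tool_pos: [0.5527, 0.0454, 0.4031]
tool_rot: [-180.0, 0.1, 0.1]
force: [-0.1, -1.1, -0.2]
grip_width: 0.0004
grasp_force: 0.0
```

{"api": "send_rows", "payload": {"xyz": [[0, -0.014, 0], [0, -0.014, 0], [0, -0.013, 0], [-0.001, -0.008, 0], [-0.001, -0.008, 0], [-0.001, -0.008, 0], [-0.001, -0.009, 0], [-0.001, -0.009, 0], [-0.001, -0.009, 0], [0, -0.008, 0], [0.002, -0.008, 0], [0.002, -0.008, 0], [0.002, -0.008, 0], [0.002, -0.008, 0], [0.002, -0.008, 0], [0.002, -0.008, 0], [0.003, -0.008, 0], [0, 0, 0], [0, 0, 0]], "rotation": [[0, 0, 0], [0, 0, 0], [0, 0, 0], [0, 0, 0], [0, 0, 0], [0, 0, 0], [0, 0, 0], [0, 0, 0], [0, 0, 0], [0, 0, 0], [0, 0, 0], [0, 0, 0], [0, 0, 0], [0, 0, 0], [0, 0, 0], [0, 0, 0], [0, 0, 0], [0, 0, 0], [0, 0, 0]], "jaw": [0, 0, 0, 0, 0, 0, 0, 0, 0, 0, 0, 0, 0, 0, 0, 0, 0, 0, 0]}}

```text
time_s: 8.4
tool_pos: [0.5612, 0.2019, 0.4036]
tool_rot: [-179.9, 0.0, 0.1]
force: [-0.6, 0.4, 0.3]
grip_width: 0.0005
grasp_force: 0.0
```

{"api": "send_rows", "payload": {"xyz": [[-0.005, 0.02, 0], [-0.005, 0.03, 0], [0, 0.04, 0], [0, 0, -0.04], [0, 0.04, -0.04], [-0.02, 0.045, 0], [-0.02, 0.045, 0], [-0.02, 0.045, 0], [-0.02, 0.045, 0], [-0.02, 0.045, 0], [-0.02, 0.045, 0], [-0.02, 0.045, 0], [0, 0.045, 0], [0, 0.045, 0], [0, 0, 0], [0, 0, 0]], "rotation": [[0, 0, 0], [0, 0, 0], [0, 0, 0], [0, 0, 0], [0, 0, 0], [0, 0, 0], [0, 0, 0], [0, 0, 0], [0, 0, 0], [0, 0, 0], [0, 0, 0], [0, 0, 0], [0, 0, 0], [0, 0, 0], [0, 0, 0], [0, 0, 0]], "jaw": [0, 0, 0, 0, 0, 0, 0, 0, 0, 0, 0, 0, 0, 0, 0, 0]}}

```text
time_s: 10.0
tool_pos: [0.4109, -0.33, 0.4786]
tool_rot: [-179.9, 0.0, -0.1]
force: [0.3, 1.1, -0.5]
grip_width: 0.0004
grasp_force: 0.0
```

```bash
python3 -c "
from h import *
snap('scene','s3');snap('side','d3')
a=cv2.imread('pics/s3.png')[100:300,140:405];b=cv2.imread('pics/d3.png')[140:340,105:370]
cv2.imwrite('pics/c5.png',cv2.resize(a,None,fx=3,fy=3,interpolation=cv2.INTER_CUBIC))
cv2.imwrite('pics/c6.png',cv2.resize(b,None,fx=3,fy=3,interpolation=cv2.INTER_CUBIC))"
```

```text
(no output)
```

View pics/c5.png

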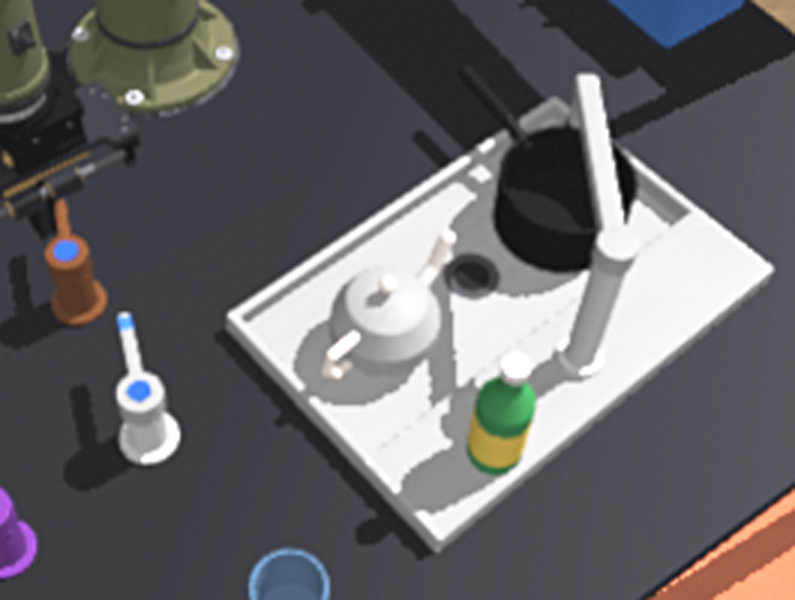

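View pics/c6.png

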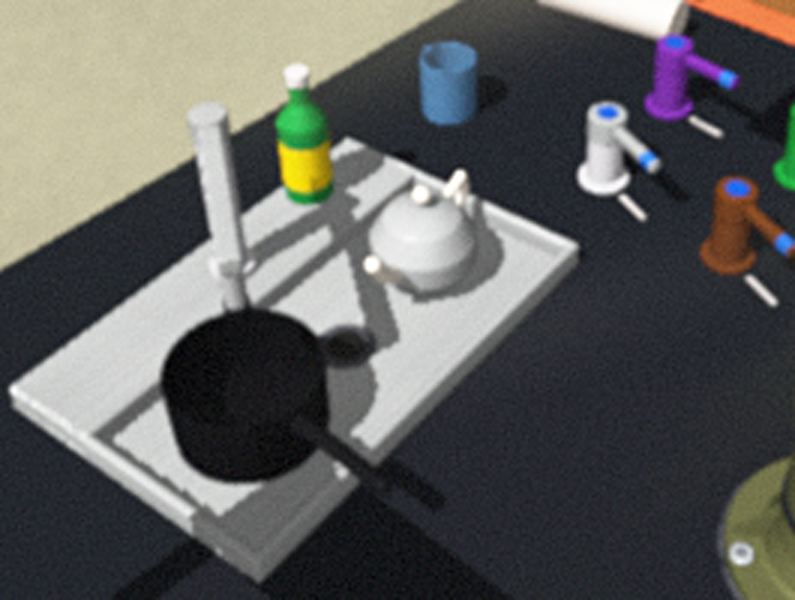

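The lever lies over its white line, at c5 (125,320) to (140,390). The spout now hangs over the pan, with its end at c5 (590,77) and its outlet at c6 (235,308). Everything else stands where it was. Next I'll check the numbers.

```bash
python3 -c "
from h import *
p=np.array([.709,.133]);pan=np.array([.536,.257])
for e in [ray('s3',590/3+140,77/3+100,.246)[:2],ray('d3',235/3+105,308/3+140,.17)[:2]]:
    d=(e-p);o=p+.22*d/np.linalg.norm(d);print(e,np.linalg.norm(d),np.degrees(np.arctan2(d[1],d[0])),np.linalg.norm(o-pan))
a=ray('s3',139/3+140,390/3+100,.104);b=ray('s3',125/3+140,318/3+100,.09);d=b-a;print(np.degrees(np.arctan2(d[1],d[0])),np.linalg.norm(d))"
```

```text
[0.52884886 0.2616684 ] 0.221381998876593 144.46463661276402 0.007159510958605698
[0.53176556 0.25973793] 0.21788655022210615 144.4319585051509 0.007154310225210971
159.0245731892641 0.10150095286482265
```

The outlet is 7 mm from the pan's centre and the lever is shut, so I'm handing the job in.

```bash
python3 -c "
from cell import env
print(env.sign_off())"
```

```text
the job is handed in; nothing more can be done
None
```

I pushed the cold lever shut against its stop and the spout round until its outlet measured about 7 mm from the middle of the saucepan; the other things looked unmoved in the pictures, the hand is clear, and the job is handed in at about 10 s (no verdict was returned).

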